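# Sort the spacer posts into their rack and hold the storage box lid open

### The arm

A 7-joint arm with a two-finger parallel gripper is mounted at the origin on a cart in front of the work surface, level with it; the furniture and walls round the work are solid. World frame = base frame: x ahead of the robot, y to its left, z up, the work surface at z = 0. Lengths are in m, angles in degrees, forces in N, time in s.
With the tool pointing down it reaches from about 0.425 to 0.875 m from the base axis. Payload 4.7 kg.
Tool frame: the origin (TCP) lies between the finger pads; the fingertips stand env.tip_reach ahead of it and the grasp point (between the pads) lies 2 mm behind it (env.tip_reach is the distance from the TCP to the fingertips, in m); z points along the fingers, y is the line along which they close (so a half turn about z gives the same grasp; the last joint's range is limited). The gripper opens to 87 mm and grips with 3 to 60 N. Pads are 19 mm wide; open, the fingers measure 117 mm over their backs; the gripper's body (75 mm by 190 mm) begins 51 mm behind the grasp point.
Start: joints at [73.745, 18.392, -4.016, 83.108, 1.295, 78.541, -3.26], TCP at [0.191, -0.621, 0.24] pointing down, gripper open.
Joint ranges: [-163.93, 163.93], [-17.29, 119.83], [-79.2, 71.16], [3.27, 140.29], [-89.18, 269.18], [5.43, 117.66], [-154.24, 154.24]. Speed limits (degrees/s): [147.25, 147.25, 180, 180, 180, 180, 180].

### API

Orientations are given as [roll, pitch, yaw] about the fixed x, y, z axes, in that order (R = Rz(yaw) Ry(pitch) Rx(roll)).
In Python, from cell import env, vision, sign_off gives the robot as it stands (env), with the cameras (vision) and the job as plain functions.
- The arm moves only by the shell command python3 steer.py 'ROWS' [FORCE]. ROWS is rows parted by semicolons, their numbers by spaces, 1 to 8 of them, each of 5 numbers: dx, dy, dz in m, then a turn about the tool's z in degrees, then the finger opening in m; each row is the pose to reach, as a shift and turn from the pose commanded when the command began, along the tool's axes at that moment; what a row does not reach only later rows make up. A row lasts 1/12 s, in which the tool goes at most 0.0417 m and 7.16 degrees, less where a joint would pass 70% of its speed; a pose out of reach is approached as far as the arm can. The fingers move at their own pace and stop on an object; FORCE is the grip in N (left out, the last holds). Time passes only in rows, so rows that do not move let the fingers close. It prints the time, the measured TCP pose, the force, the opening and the grip force at its end.
- env.get_obs(): the state, without advancing time (a new reading comes with each control period).
- vision.read_camera(name): name is "scene" or "top" or "wrist"; returns a dict with "color" (480x640x3 uint8, blue, green, red), "fx", "fy", "cx", "cy" (pixels), "world_from_camera" (4x4, takes a point from camera to world coordinates). Camera axes: x right, y down, z forward; pixel columns grow to the right and rows downward; lengths in m; the calibration is good to about 2 mm. A picture is of the moment at which its call begins. There is no depth.
- sign_off(): hands the job in; it is judged then, once.
The state is a dict: "time_s": time; "qpos": joint angles; "joint_velocities": joint speeds; "effort": joint torques, N m; "tool_pos": TCP position; "tool_rot": TCP orientation; "force": force on the tool from outside, world axes, zero at the start; "wrist_torque": the same for the moment, N m; "grip_width": finger opening in m; "grasp_force": force on a finger pad.
Only numpy, scipy, OpenCV 4.12 (cv2) and the standard library are available. Lean on these libraries where they do the work, as an engineer would, in place of code of your own. Each camera call takes 0.05 s, during which the arm holds its last target. There are 200 camera calls.

### The job

Get the blue rack of brass spacer posts ready to be packed: stand the two loose posts in free holes of the rack, fully down, each in the row where a post of the same length already stands. Then take the grey storage box's lid by its bar, raise it to 50 degrees open (within 5 degrees) and finish while still holding it there, because it springs shut if let go and a colleague is about to load the box. Do not lift the posts already in the rack, throw the lid right back, or push the tape roll and the blue-lidded tub about.

Things in the scene. Friction and masses are not known exactly. Their poses are not given: they have to be found in the camera images.
- rack: blue block, 140 x 115 x 30 mm (x, y, z), fixed. Origin: centre of its underside; z up. Round holes 24 mm wide, mouths at z = 30 mm, floors at z = 6 mm (a seated post's origin); centres at y = -30 mm (one row) and y = +30 mm (other row), x = -45, 0, +45 mm. A long and a short sample post stand in the two middle holes (x = 0); which row has which varies.
- long_sample: long brass post, a plain round rod 80 mm long and 16 mm in diameter, about 50 g, loose. Origin: centre of its lower end; z along the post, upward while it stands. Already stands in the middle hole of one row and marks the row for long posts; leave it in.
- short_sample: short brass post, a plain round rod 60 mm long and 16 mm in diameter, about 50 g, loose. Origin: centre of its lower end; z along the post, upward while it stands. Already stands in the middle hole of the other row and marks the row for short posts; leave it in.
- long_post: long brass post, a plain round rod 80 mm long and 16 mm in diameter, about 50 g, loose. Origin: centre of its lower end; z along the post, upward while it stands. Stands on the worktop to the right, to be sorted.
- short_post: short brass post, a plain round rod 60 mm long and 16 mm in diameter, about 50 g, loose. Origin: centre of its lower end; z along the post, upward while it stands. Stands on the worktop to the right, to be sorted.
- storage_box: grey open box, 140 x 180 x 95 mm, fixed, with a white lid hinged along its far (+x) upper edge; closed, the lid's top is 103 mm above the worktop. Origin: centre of its underside; z up, x from the bar side to the hinge side, y along the hinge.
- box_hinge (a point): middle of the lid's hinge axis, on the box at x = +70 mm, y = 0, z = 95 mm of the box frame; the hinge axis runs along the box's y.
- lid (a joint): opening angle of the lid in rad: 0 closed (level), grows as the front edge rises, stop at 1.5; 50 degrees is 0.873. The lid never stays open by itself: weight and spring pull it shut from any angle; held at the bar it takes about 2 N.
- lid_bar (a point): dark round bar, 10 mm thick, 100 mm long, parallel to the hinge, on two arms 40 mm in front of the lid's edge, in the lid's plane; a finger fits behind it from above. Origin: its middle, 180 mm from the hinge axis and, closed, 4 mm above it (99 mm above the worktop). y along the bar, x toward the hinge, tipping with the lid. It can turn in a light pinch, so the tool may stay upright.
- tape_roll: bystander: roll of beige tape, 52 mm across, 19 mm high, loose, on the worktop near the robot. Origin: centre of its underside.
- blue_tub: bystander: white tub with blue lid, 62 mm across, 46 mm high, loose, on the worktop near the robot. Origin: centre of its underside.

How it is judged:
By the outcome, as a careful person would: the job done as asked, in the order asked, and still so for the second after the job is handed in, while the arm keeps its last pose, push and grip.
It also fails if it takes over 67 s, if anything falls off the work surface, if the arm or the gripper's body presses on something with over 40 N, if the wrist force passes 120 N, or if a joint passes its speed limit or range.

## Working session

There is one attempt and no reset: what is moved stays moved. The work goes in short steps, Python scripts to look and compute and a shell command to move; the robot and the scene stay as the last step left them, time stands still between calls to the robot, and variables do not carry over. Pictures are saved under pics/ and viewed, at most 13 in all, crops included, and the job is handed in when it is done.

```bash
ls; mkdir -p pics
python3 - <<'E'
from cell import env, vision, sign_off
import cv2
o=env.get_obs()
print({k:o[k] for k in("time_s","tool_pos","tool_rot","force","grip_width")},env.tip_reach)
for n in("scene","top"):
    c=vision.read_camera(n);cv2.imwrite(f"pics/{n}0.png",c["color"]);print(n,c["fx"],c["fy"],c["cx"],c["cy"],c["world_from_camera"].round(3).tolist())
E
```

```text
cell.py
pics
steer.py
{'time_s': 0.0, 'tool_pos': array([ 0.19049236, -0.62091183,  0.23848231]), 'tool_rot': array([-1.79891711e+02,  7.99505068e-03,  1.70614774e+01]), 'force': array([0.23013589, 0.43365554, 0.59345982]), 'grip_width': 0.08697095097205013} 0.017
scene 543.1340044345218 543.1340044345218 316.31256651718655 238.0442319671601 [[0.832, -0.264, 0.487, 0.059], [-0.554, -0.429, 0.713, -0.664], [0.021, -0.864, -0.504, 0.588], [0.0, 0.0, 0.0, 1.0]]
top 438.29486869768414 438.29486869768414 322.843810119526 233.4437271402566 [[-0.022, -0.988, 0.151, 0.4], [-1.0, 0.023, 0.009, 0.036], [-0.012, -0.151, -0.988, 0.95], [0.0, 0.0, 0.0, 1.0]]
```

View pics/scene0.png

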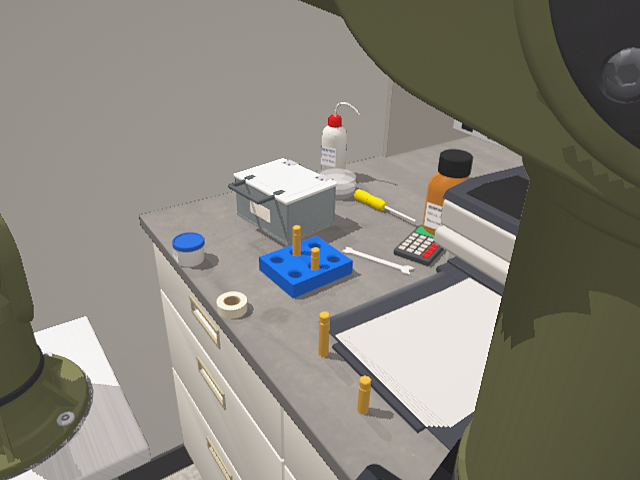

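View pics/top0.png

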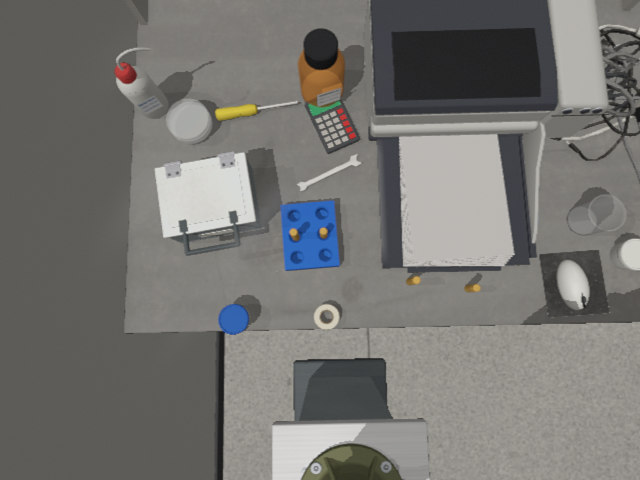

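The scene view shows the loose long post at about (324,335) and the short one at about (364,395). The rack is near (306,265) and the box near (285,200). In the top view the loose posts are at (414,281) and (473,288), the rack is at (311,235), the bar at (211,242), the tub at (234,319) and the tape at (327,317).

```bash
cat > h.py <<'E'
import numpy as np, cv2
from cell import env, vision, sign_off
def cam(n,save=None):
    c=vision.read_camera(n)
    if save: cv2.imwrite(f"pics/{save}.png",c["color"])
    return c
def ray(c,p):
    T=c["world_from_camera"];d=T[:3,:3]@np.array([(p[0]-c["cx"])/c["fx"],(p[1]-c["cy"])/c["fy"],1.])
    return T[:3,3],d/np.linalg.norm(d)
def plane(c,p,z):
    o,d=ray(c,p);return o+d*(z-o[2])/d[2]
def proj(c,P):
    T=c["world_from_camera"];q=T[:3,:3].T@(np.asarray(P,float)-T[:3,3])
    return np.array([c["fx"]*q[0]/q[2]+c["cx"],c["fy"]*q[1]/q[2]+c["cy"]])
def cross(c1,p1,c2,p2):
    o1,d1=ray(c1,p1);o2,d2=ray(c2,p2)
    s=np.linalg.lstsq(np.c_[d1,-d2],o2-o1,rcond=None)[0]
    a,b=o1+s[0]*d1,o2+s[1]*d2
    return (a+b)/2,np.linalg.norm(a-b)
def blobs(c,lo,hi,amin):
    m=cv2.inRange(cv2.cvtColor(c["color"],cv2.COLOR_BGR2HSV),lo,hi)
    ks=[k for k in cv2.findContours(m,cv2.RETR_EXTERNAL,cv2.CHAIN_APPROX_NONE)[0] if cv2.contourArea(k)>=amin]
    return m,ks
BR=((10,120,60),(25,255,255)); BL=((105,120,40),(125,255,255))
def post(c,k,r=.008,z0=0):
    "centre on plane z0 from the near foot; height from the far rim of the top"
    P=k[:,0].astype(float);M=P.mean(0)
    g=plane(c,M,z0);o=c["world_from_camera"][:3,3]
    u=proj(c,g+[0,0,.05])-proj(c,g);u/=np.linalg.norm(u);t=(P-M)@u
    n=np.array([-u[1],u[0]]);w=(P-M)@n;mid=(w.max()+w.min())/2
    foot=M+u*(t.min()-.5)+n*mid;top=M+u*(t.max()+.5)+n*mid
    f=plane(c,foot,z0);a=(f-o)[:2];a/=np.linalg.norm(a)
    xy=f[:2]+r*a;far=xy+r*a
    oo,d=ray(c,top);s=((far-oo[:2])@a)/(d[:2]@a)
    return xy,oo[2]+s*d[2],foot,top
E
python3 - <<'E'
from h import *
S=cam("scene");T=cam("top")
for n,c in(("S",S),("T",T)):
    for k in blobs(c,*BR,25)[1]:
        x,y,w,h=cv2.boundingRect(k);r=post(c,k);print(n,(x,y,w,h),r[0].round(4),r[1].round(3))
    m,ks=blobs(c,*BL,600)
    for k in ks:print(n,"blue",cv2.boundingRect(k),cv2.contourArea(k))
# rack interior hsv V map in top
hsv=cv2.cvtColor(T["color"],cv2.COLOR_BGR2HSV)
np.set_printoptions(linewidth=250)
print(hsv[198:274:2,278:344:2,2])
E
```

```text
S (357, 375, 14, 39) [ 0.4196 -0.2605] 0.058
S (319, 312, 11, 45) [ 0.4372 -0.1364] 0.076
S (311, 247, 8, 22) [0.5632 0.0784] 0.041
S (293, 225, 8, 30) [0.5606 0.1412] 0.061
S (354, 189, 33, 22) [0.814  0.2204] 0.045
S (423, 172, 47, 63) [0.8702 0.0403] 0.142
S blue (259, 236, 94, 62) 3336.0
T (465, 284, 15, 8) [ 0.4194 -0.2636] 0.048
T (407, 276, 13, 9) [ 0.4373 -0.1397] 0.065
T (290, 229, 9, 11) [0.5402 0.1057] 0.06
T (320, 228, 7, 10) [0.544  0.0443] 0.04
T (298, 49, 47, 57) [0.8507 0.04  ] 0.202
T blue (218, 304, 31, 31) 683.0
T blue (280, 201, 60, 70) 3469.0
[[ 95  98 130 ...  95 124 135]
 [ 97  96 127 ...  90 121 133]
 [ 97  95 117 ...  90 121 133]
 ...
 [132 133 136 ... 132 132 130]
 [132 134 138 ... 130 130 130]
 [130 131 134 ... 130 132 132]]
```

```bash
cat >> h.py <<'E'
def go(x,y,z,yaw):
    "shift in tool axes from the measured pose to the wanted TCP pose"
    from scipy.spatial.transform import Rotation as R
    o=env.get_obs();r=R.from_euler("xyz",o["tool_rot"],degrees=True)
    d=r.inv().apply(np.array([x,y,z])-o["tool_pos"])
    print("shift",d.round(4),"turn",round((o["tool_rot"][2]-yaw+180)%360-180,2),"rows>=",round(np.linalg.norm(d)/.0417,1))
E
python3 steer.py '0.027 -0.023 0 1.5 0.06;0.054 -0.046 0 3 0.06;0.081 -0.069 0 4.5 0.06;0.108 -0.092 0 6 0.06;0.135 -0.115 0 7.5 0.06;0.162 -0.138 0 9 0.06;0.189 -0.161 0 10.5 0.06;0.216 -0.184 0 12 0.06' 20
python3 - <<'E'
from h import *
go(.4195,-.262,.24,0)
E
```

```text
time_s: 0.87
tool_pos: [0.3437, -0.3805, 0.2396]
tool_rot: [180.0, 0.0, 5.0]
force: [1.5, -0.1, 0.2]
grip_width: 0.0603
grasp_force: 0.0
shift [ 0.0858 -0.1115 -0.0005] turn 4.98 rows>= 3.4
```

```bash
python3 steer.py '0.022 -0.028 0.01 1.3 0.06;0.043 -0.056 0.02 2.5 0.06;0.065 -0.084 0.03 3.8 0.06;0.0858 -0.1115 0.04 5 0.06;0.0858 -0.1115 0.04 5 0.06'
python3 - <<'E'
from h import *
c=cam("wrist","w1")
print(c["fx"],c["world_from_camera"].round(3).tolist())
for k in blobs(c,*BR,100)[1]:
    r=post(c,k);print(cv2.boundingRect(k),r[0].round(4),r[1].round(3))
E
```

```text
time_s: 1.28
tool_pos: [0.4219, -0.2554, 0.1979]
tool_rot: [-179.7, 0.0, 0.6]
force: [0.6, 0.2, 0.4]
grip_width: 0.0601
grasp_force: 0.0
417.39371755821674 [[0.011, -0.971, -0.24, 0.488], [-1.0, -0.012, 0.002, -0.255], [-0.005, 0.24, -0.971, 0.343], [0.0, 0.0, 0.0, 1.0]]
(204, 373, 436, 21) [ 0.3415 -0.318 ] 0.174
(476, 287, 34, 76) [ 0.3475 -0.3916] 0.066
(132, 287, 34, 76) [ 0.3439 -0.1188] 0.066
(319, 216, 23, 36) [ 0.419  -0.2614] 0.057
(128, 193, 61, 39) [ 0.4365 -0.1372] 0.078
```

View pics/w1.png

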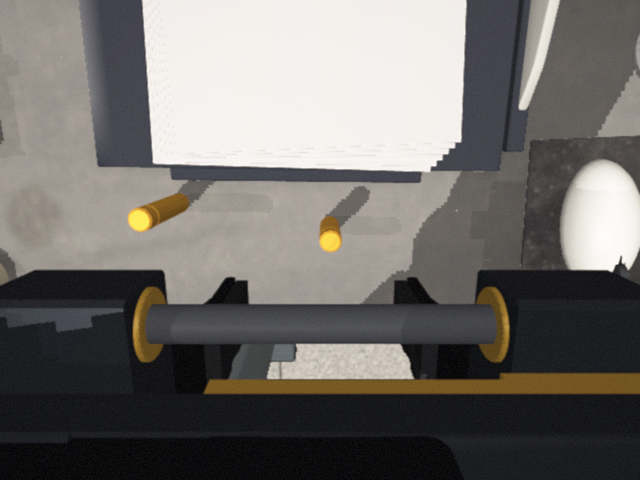

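The wrist view shows the short post with its top at (330,240) and the long post with its top at (140,220). Both agree with the scene view to within 1 mm. Next I descend on the short post.

Run:
```python
from h import *
go(.419,-.2612,.046,0)
```

```text
shift [-0.0011  0.0023  0.1526] turn 0.51 rows>= 3.7
```

```bash
python3 steer.py '-0.001 0.002 0.035 0 0.06;-0.001 0.002 0.07 0 0.06;-0.001 0.002 0.105 0 0.06;-0.001 0.002 0.135 0 0.06;-0.001 0.002 0.1525 0 0.06;-0.001 0.002 0.1525 0 0.06;-0.001 0.002 0.1525 0 0.02;-0.001 0.002 0.1525 0 0.005' 20
python3 steer.py '0 0 0 0 0.005;0 0 0 0 0.005;0 0 0 0 0.005' 20
```

```text
time_s: 2.0
tool_pos: [0.4186, -0.2668, 0.0485]
tool_rot: [179.9, -0.1, 0.0]
force: [0.9, 0.4, 0.9]
grip_width: 0.053
grasp_force: 0.0
time_s: 2.25
tool_pos: [0.4185, -0.2661, 0.0483]
tool_rot: [179.9, -0.1, 0.1]
force: [0.3, 0.6, -0.5]
grip_width: 0.0346
grasp_force: 0.0
```

```bash
python3 steer.py '0 -0.004 0.002 0 0.034;0 -0.005 0.002 0 0.034;0 -0.005 0.002 0 0.005;0 -0.005 0.002 0 0.005;0 -0.005 0.002 0 0.005;0 -0.005 0.002 0 0.005' 20
python3 -c "
from h import *
cam('wrist')
o=env.get_obs();print(o['tool_pos'],o['grip_width'],o['grasp_force'])"
```

```text
time_s: 2.75
tool_pos: [0.4178, -0.2606, 0.045]
tool_rot: [180.0, 0.0, 0.1]
force: [-0.9, -0.3, 0.7]
grip_width: 0.0153
grasp_force: 20.1
[ 0.41785116 -0.26058946  0.04506931] 0.015338011732404976 19.970995655748993
```

```bash
python3 steer.py '0 0 -0.03 0 0.005;0 0 -0.07 0 0.005;0 0 -0.11 0 0.005;0.002 -0.03 -0.145 0 0.005;0.005 -0.07 -0.165 0 0.005;0.01 -0.11 -0.175 0 0.005;0.012 -0.15 -0.175 0 0.005;0.015 -0.19 -0.175 0 0.005'
python3 steer.py '0 -0.04 0 0 0.005;0.002 -0.08 0 0 0.005;0.005 -0.105 0 0 0.005;0.008 -0.12 0 0 0.005;0.008 -0.12 0 0 0.005;0.008 -0.12 0 0 0.005'
python3 - <<'E'
from h import *
c=cam("wrist","w2")
print(env.get_obs()["tool_pos"])
for k in blobs(c,*BR,60)[1]:
    print(cv2.boundingRect(k))
for k in blobs(c,*BL,600)[1]:print(cv2.boundingRect(k))
E
```

```text
time_s: 3.47
tool_pos: [0.4328, -0.0725, 0.2213]
tool_rot: [179.9, -0.1, 0.0]
force: [1.2, -0.1, -1.3]
grip_width: 0.0155
grasp_force: 20.0
time_s: 3.97
tool_pos: [0.4401, 0.0464, 0.2199]
tool_rot: [180.0, 0.0, 0.2]
force: [-0.3, 0.8, -1.1]
grip_width: 0.0155
grasp_force: 20.0
[0.44003898 0.045215   0.21982096]
(72, 373, 487, 21)
(301, 344, 39, 11)
(374, 287, 15, 76)
(253, 287, 15, 76)
(302, 264, 39, 41)
(521, 213, 72, 40)
(220, 77, 40, 33)
(314, 75, 23, 30)
(59, 275, 61, 30)
(198, 0, 166, 191)
```

View pics/w2.png

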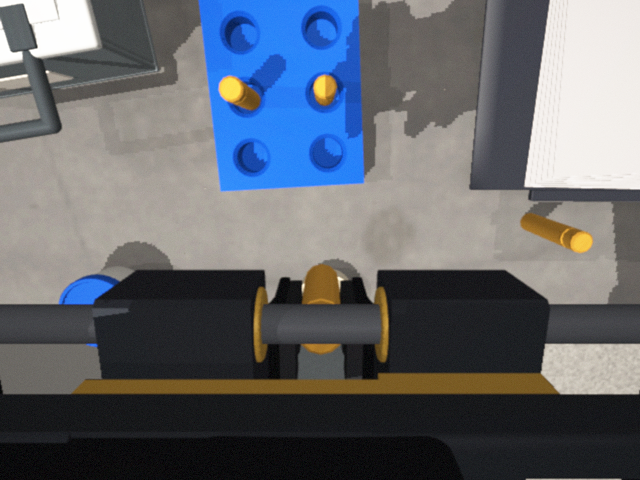

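The wrist view shows the rack with its near holes at (251,157) and (327,152), and far holes at (240,33) and (322,28). The long sample is on the left (+y) row at (232,90) and the short sample on the right row at (325,90).

```bash
cat >> h.py <<'E'
def holes(c):
    "hole mouths: dark, round, inside the bright blue top"
    hsv=cv2.cvtColor(c["color"],cv2.COLOR_BGR2HSV)
    blue=cv2.inRange(hsv,(100,120,30),(128,255,255))
    v=hsv[...,2];t=np.median(v[blue>0])
    dark=((v<t*.86)).astype(np.uint8)*255
    ks=cv2.findContours(blue,cv2.RETR_EXTERNAL,cv2.CHAIN_APPROX_NONE)[0];k=max(ks,key=cv2.contourArea)
    inside=np.zeros_like(blue);cv2.drawContours(inside,[k],-1,255,-1);inside=cv2.erode(inside,np.ones((7,7)))
    out=[]
    for q in cv2.findContours(dark&inside,cv2.RETR_EXTERNAL,cv2.CHAIN_APPROX_NONE)[0]:
        if len(q)>20:
            q=cv2.convexHull(q);e=cv2.fitEllipse(q);out.append((np.array(e[0]),e[1]))
    return t,out
E
python3 - <<'E'
from h import *
c=cam("wrist")
t,hs=holes(c);print(t)
for p,s in hs:print(p.round(1),np.round(s,1),plane(c,p,.03).round(4))
E
```

```text
247.0
[247.7 157.9] [31.8 34.3] [0.4923 0.1026 0.03  ]
[323.6 153.4] [32.2 33.4] [0.4958 0.0428 0.03  ]
[253.6  83.7] [45.9 72.6] [0.5473 0.0959 0.03  ]
[337.5  85. ] [ 65.5 113.7] [0.5464 0.0324 0.03  ]
[235.4  33.2] [35.5 40.3] [0.5823 0.1079 0.03  ]
[316.8  28. ] [35.6 39.2] [0.5858 0.0481 0.03  ]
```

Run:
```python
from h import *
go(.4946,.0428,.09,0)
```

```text
shift [0.0546 0.0018 0.1297] turn -0.03 rows>= 3.4
```

```bash
python3 steer.py '0.02 0.001 0 0 0.005;0.04 0.002 0.01 0 0.005;0.0545 0.002 0.045 0 0.005;0.0545 0.002 0.08 0 0.005;0.0545 0.002 0.11 0 0.005;0.0545 0.002 0.13 0 0.005;0.0545 0.002 0.13 0 0.005;0.0545 0.002 0.13 0 0.005'
python3 - <<'E'
from h import *
S=cam("scene");T=cam("top");c=cam("wrist")
a=c["color"];b=S["color"][200:320,230:390];cv2.imwrite("pics/m3.png",np.hstack([cv2.resize(b,(640,480)),a])[:,:].repeat(1,0)[::1] if 0 else cv2.resize(np.hstack([cv2.resize(b,(640,480)),cv2.resize(T["color"][190:280,260:380],(640,480))]),(800,300)))
o=env.get_obs();print(o["tool_pos"],o["tool_rot"])
for n in (S,T):
  t,hs=holes(n)
  for p,s in hs:print(p.round(1),np.round(s,1),plane(n,p,.03).round(4))
E
```

```text
time_s: 4.73
tool_pos: [0.4939, 0.0427, 0.0892]
tool_rot: [-180.0, 0.2, -0.1]
force: [-0.5, -0.3, -0.3]
grip_width: 0.0152
grasp_force: 20.0
[0.49622969 0.04353293 0.09184098] [ 1.79966910e+02 -1.85047008e-01  5.50412047e-04]Traceback (most recent call last):
  File "<stdin>", line 6, in <module>
  File "h.py", line 53, in holes
    q=cv2.convexHull(q);e=cv2.fitEllipse(q);out.append((np.array(e[0]),e[1]))
                          ~~~~~~~~~~~~~~^^^
cv2.error: OpenCV(4.12.0) /io/opencv/modules/imgproc/src/shapedescr.cpp:361: error: (-201:Incorrect size of input array) There should be at least 5 points to fit the ellipse in function 'fitEllipseNoDirect'
```

View pics/m3.png

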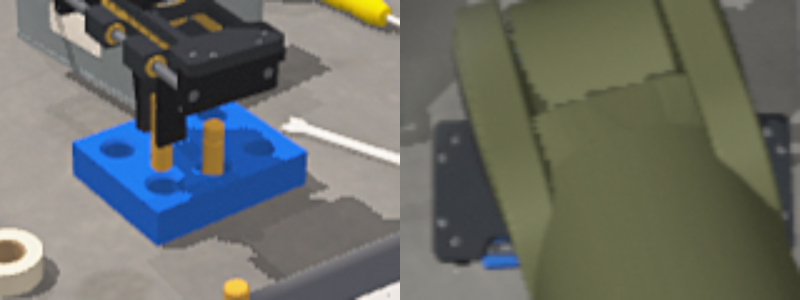

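The left panel shows the held post's foot at about (161,168), just above the near short hole at (163,187). I'll compare that with the projections.

Run:
```python
from h import *
S=cam("scene")
for k in blobs(S,*BR,25)[1]:
    x,y,w,h=cv2.boundingRect(k)
    if y<300 and x<350:
        r=post(S,k,z0=.045);print((x,y,w,h),r[0].round(4),r[2].round(1))
for P in([.4958,.0428,.03],[.4923,.1026,.03],[.5858,.0481,.03],[.5823,.1079,.03]):print(P,proj(S,P).round(1))
hsv=cv2.cvtColor(S["color"],cv2.COLOR_BGR2HSV)
blue=cv2.inRange(hsv,(100,120,20),(128,255,255));v=hsv[...,2]
sub=((v<150)&(blue>0)).astype(np.uint8)
ks=cv2.findContours(sub,cv2.RETR_LIST,cv2.CHAIN_APPROX_NONE)[0]
for k in ks:
    if 30<cv2.contourArea(k)<400 and cv2.boundingRect(k)[0]<400:
        b=cv2.boundingRect(k);print(b,(b[0]+b[2]/2-.5,b[1]+b[3]/2-.5),plane(S,(b[0]+b[2]/2-.5,b[1]+b[3]/2-.5),.03).round(4))
print(np.array([env.get_obs()["tool_pos"] for _ in range(3)]))
```

```text
(311, 248, 9, 21) [0.5255 0.0218] [314.7 268.6]
(291, 235, 9, 31) [0.5003 0.0493] [295.  265.5]
(308, 204, 12, 7) [0.6492 0.2138] [313.4 210.5]
(271, 197, 27, 21) [0.5777 0.2188] [284.1 217.6]
[0.4958, 0.0428, 0.03] [294.8 272.3]
[0.4923, 0.1026, 0.03] [276.8 258. ]
[0.5858, 0.0481, 0.03] [333.2 257.2]
[0.5823, 0.1079, 0.03] [314.5 244.1]
(289, 272, 10, 5) (293.5, 274.0) [0.4909 0.0394 0.03  ]
(328, 256, 12, 6) (333.5, 258.5) [0.5837 0.044  0.03  ]
(178, 241, 26, 11) (190.5, 246.0) [0.3702 0.2303 0.03  ]
[[0.49619946 0.04369856 0.09184276]
 [0.49619946 0.04369856 0.09184276]
 [0.49619946 0.04369856 0.09184276]]
```

Run:
```python
from h import *
c=cam("wrist")
cv2.imwrite("pics/w4.png",cv2.resize(c["color"][140:400,200:460],(580,580)))
print(env.get_obs()["tool_pos"],proj(c,[.4958,.0428,.03]))
for k in blobs(c,*BR,60)[1]: print(cv2.boundingRect(k))
```

```text
[0.49604387 0.04377129 0.09172492] [322.27935472 271.68430716]
(72, 373, 487, 21)
(602, 344, 38, 41)
(302, 344, 38, 10)
(374, 286, 15, 77)
(253, 286, 15, 77)
(301, 265, 40, 39)
(157, 173, 67, 56)
(302, 167, 38, 44)
```

View pics/w4.png

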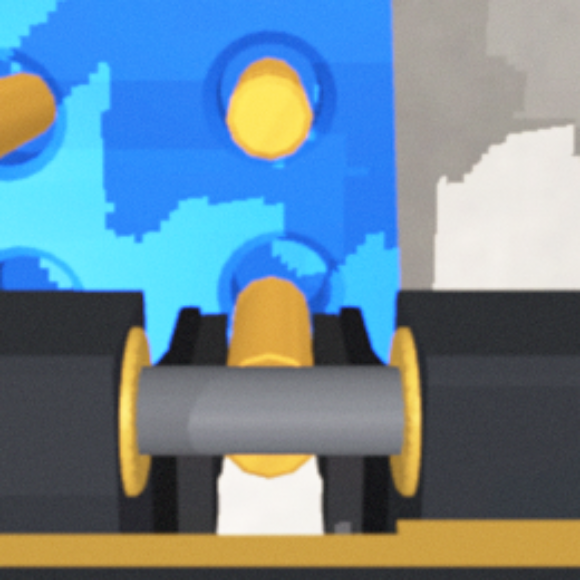

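The hole's far rim is at crop (281,233), with its sides at 220 and 342. The held post's lower front edge is at crop (271,277). The hole sits slightly right of the post, so I'll compute the offset.

Run:
```python
from h import *
c=cam("wrist")
s=260/580
f=plane(c,(200+281*s,140+233*s),.03);print("hole",f-[.012,0,0], plane(c,(200+220*s,140+285*s),.03),plane(c,(200+342*s,140+285*s),.03))
for z in(.045,.047):
    g=plane(c,(200+271*s,140+277*s),z);print("post",z,g-[.008,0,0])
print(env.get_obs()["tool_pos"])
```

```text
hole [0.49824387 0.04101631 0.03      ] [0.4977931  0.05516302 0.03      ] [0.49779232 0.02679055 0.03      ]
post 0.045 [0.49616797 0.04334358 0.045     ]
post 0.047 [0.49675962 0.04334885 0.047     ]
[0.49584637 0.04384459 0.0915285 ]
```

```bash
python3 steer.py '0 0.002 0 0 0.005;0 0.002 0.01 0 0.005;0 0.002 0.018 0 0.005;0 0.002 0.026 0 0.005;0 0.002 0.032 0 0.005;0 0.002 0.037 0 0.005;0 0.002 0.039 0 0.005;0 0.002 0.039 0 0.005' 12
```

```text
time_s: 5.7
tool_pos: [0.4947, 0.0421, 0.0509]
tool_rot: [180.0, 0.0, 0.1]
force: [-0.5, -1.4, 2.0]
grip_width: 0.0155
grasp_force: 12.0
```

```bash
python3 steer.py '0 0 0.001 0 0.005;0 0 0 0 0.03;0 0 0 0 0.03;0 0 0 0 0.03;0 0 -0.03 0 0.03;0 0 -0.07 0 0.03;0 0 -0.11 0 0.03;0 0 -0.15 0 0.03'
python3 - <<'E'
from h import *
S=cam("scene");cv2.imwrite("pics/s5.png",cv2.resize(S["color"][200:320,230:390],(640,480)))
go(.4355,-.1372,.2,0)
E
```

```text
time_s: 6.37
tool_pos: [0.4941, 0.0423, 0.2023]
tool_rot: [-180.0, 0.1, 0.1]
force: [1.0, -0.6, -0.3]
grip_width: 0.0302
grasp_force: 0.0
shift [-0.0639  0.18    0.01  ] turn 0.11 rows>= 4.6
```

View pics/s5.png

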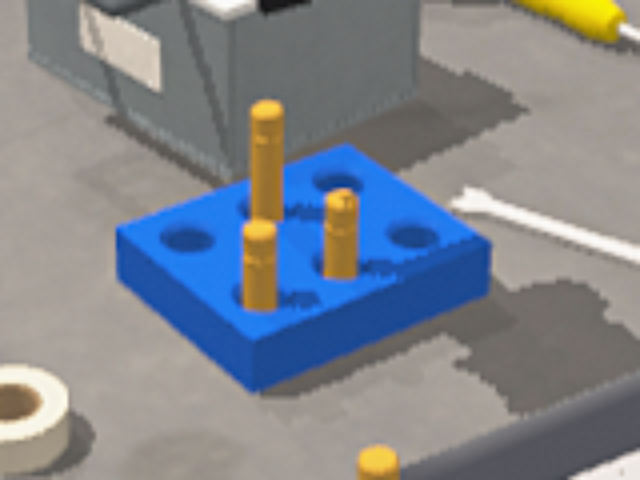

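The short post is seated at crop (260,265) beside the short sample, showing the same height above the rack. Next is the long post.

```bash
python3 steer.py '-0.012 0.036 0 0 0.06;-0.025 0.072 0 0 0.06;-0.038 0.108 0.002 0 0.06;-0.051 0.144 0.005 0 0.06;-0.064 0.18 0.01 0 0.06;-0.064 0.18 0.01 0 0.06;-0.064 0.18 0.01 0 0.06'
python3 - <<'E'
from h import *
c=cam("wrist")
for k in blobs(c,*BR,100)[1]:
    r=post(c,k);b=cv2.boundingRect(k)
    if b[1]<280:print(b,r[0].round(4),r[1].round(3))
go(.4365,-.1372,.06,0)
E
```

```text
time_s: 7.0
tool_pos: [0.4297, -0.1401, 0.1903]
tool_rot: [-180.0, 0.1, -0.2]
force: [-0.6, 0.5, 0.7]
grip_width: 0.0594
grasp_force: 0.0
(305, 206, 25, 42) [ 0.4362 -0.1377] 0.075
(20, 129, 64, 25) [0.4958 0.0529] 0.049
(4, 51, 67, 36) [0.5443 0.0558] 0.048
shift [ 0.0059 -0.001   0.1306] turn -0.05 rows>= 3.1
```

```bash
python3 steer.py '0.006 -0.001 0.03 0 0.06;0.006 -0.001 0.06 0 0.06;0.006 -0.001 0.09 0 0.06;0.006 -0.001 0.115 0 0.06;0.006 -0.001 0.13 0 0.05;0.006 -0.001 0.13 0 0.035;0.006 -0.001 0.13 0 0.035' 20
python3 - <<'E'
from h import *
cam("top")
go(.4365,-.1374,.06,0)
E
```

```text
time_s: 7.63
tool_pos: [0.4371, -0.1353, 0.0607]
tool_rot: [-179.9, 0.1, 0.2]
force: [-0.3, 0.6, 0.2]
grip_width: 0.0471
grasp_force: 0.0
shift [-0.0015  0.0014  0.0017] turn 0.18 rows>= 0.1
```

```bash
python3 steer.py '-0.001 0.0015 0.001 0 0.005;-0.001 0.0015 0.001 0 0.005;-0.001 0.0015 0.001 0 0.005;-0.001 0.0015 0.001 0 0.005;-0.001 0.0015 0.001 0 0.005;-0.001 0.0015 0.001 0 0.005' 20
python3 steer.py '0 0 -0.03 0 0.005;0 0 -0.07 0 0.005;0 0 -0.11 0 0.005;0 -0.03 -0.145 0 0.005;0 -0.07 -0.165 0 0.005;0 -0.11 -0.165 0 0.005;0 -0.15 -0.165 0 0.005;0 -0.185 -0.165 0 0.005'
python3 - <<'E'
from h import *
go(.445,.1017,.22,0)
E
```

```text
time_s: 8.18
tool_pos: [0.4364, -0.1388, 0.0607]
tool_rot: [180.0, -0.1, 0.1]
force: [-0.3, 0.7, 3.0]
grip_width: 0.0153
grasp_force: 20.0
time_s: 8.85
tool_pos: [0.4356, 0.0488, 0.2258]
tool_rot: [179.9, -0.1, 0.1]
force: [1.0, 0.0, -1.1]
grip_width: 0.0155
grasp_force: 20.0
shift [ 0.0095 -0.0529  0.0057] turn 0.07 rows>= 1.3
```

```bash
python3 steer.py '0.018 -0.02 0 0 0.005;0.037 -0.04 0 0 0.005;0.0565 -0.0535 0.01 0 0.005;0.0565 -0.0535 0.04 0 0.005;0.0565 -0.0535 0.07 0 0.005;0.0565 -0.0535 0.1 0 0.005;0.0565 -0.0535 0.117 0 0.005;0.0565 -0.0535 0.117 0 0.005'
python3 - <<'E'
from h import *
cam("top")
c=cam("wrist")
cv2.imwrite("pics/w6.png",cv2.resize(c["color"][140:400,200:460],(580,580)))
print(env.get_obs()["tool_pos"])
E
```

```text
time_s: 9.52
tool_pos: [0.4888, 0.0994, 0.104]
tool_rot: [-180.0, 0.5, 0.1]
force: [0.2, -0.2, -0.8]
grip_width: 0.0153
grasp_force: 20.0
[0.49192446 0.10018047 0.10799245]
```

View pics/w6.png

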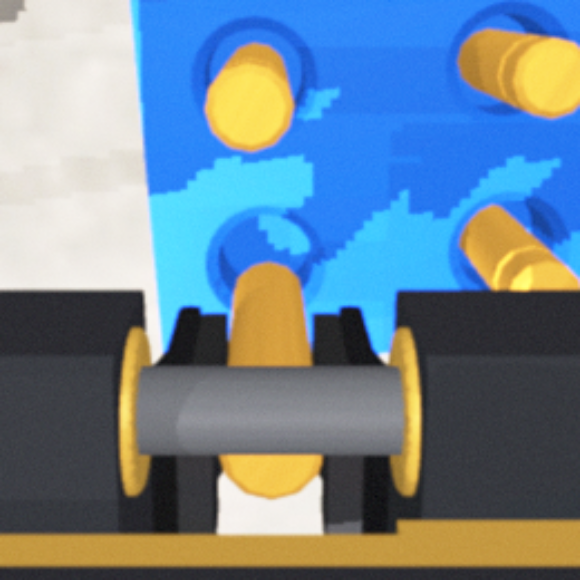

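The hole's far rim is at crop (265,207), with sides at 208 and 320. The held post's lower edge is at (269,263), so it is nearly centred sideways.

Run:
```python
from h import *
c=cam("wrist")
s=260/580
print("hole",plane(c,(200+265*s,140+207*s),.03)-[.014,0,0])
z=env.get_obs()["tool_pos"][2]-.0605;print("post",plane(c,(200+269*s,140+263*s),z)-[.008,0,0],env.get_obs()["tool_pos"])
```

```text
hole [0.49437246 0.10128652 0.03      ]
post [0.49134969 0.10028014 0.04853462] [0.49286329 0.10032113 0.10903462]
```

```bash
python3 steer.py '0.002 -0.001 0 0 0.005;0.002 -0.001 0.01 0 0.005;0.002 -0.001 0.018 0 0.005;0.002 -0.001 0.026 0 0.005;0.002 -0.001 0.033 0 0.005;0.002 -0.001 0.038 0 0.005;0.002 -0.001 0.041 0 0.005;0.002 -0.001 0.041 0 0.005' 12
```

```text
time_s: 10.33
tool_pos: [0.4943, 0.1014, 0.0667]
tool_rot: [-180.0, 0.0, 0.1]
force: [-0.6, -0.2, 0.0]
grip_width: 0.0157
grasp_force: 12.0
```

```bash
python3 steer.py '0 0 0.001 0 0.03;0 0 0 0 0.03;0 0 0 0 0.03;0 0 0 0 0.03;0 0 -0.03 0 0.03;0 0 -0.07 0 0.03;0 0 -0.11 0 0.03;0 0 -0.15 0 0.03'
python3 steer.py '-0.02 -0.01 -0.02 0 0.04;-0.04 -0.03 -0.03 0 0.04;-0.06 -0.05 -0.04 0 0.04;-0.06 -0.08 -0.04 0 0.04;-0.06 -0.1 -0.04 0 0.04;-0.06 -0.1 -0.04 0 0.04;-0.06 -0.1 -0.04 0 0.04'
python3 - <<'E'
from h import *
S=cam("scene");c=cam("wrist");print(env.get_obs()["tool_pos"])
a=cv2.resize(S["color"][200:320,230:390],(320,240));b=c["color"][:300]
i=np.zeros((540,640,3),np.uint8);i[:240,:320]=a;i[:240,320:]=cv2.resize(S["color"][140:260,200:360],(320,240));i[240:]=b
cv2.imwrite("pics/m7.png",i)
for k in blobs(S,*BR,25)[1]:
    b=cv2.boundingRect(k)
    if b[0]<340:print(b)
E
```

```text
time_s: 11.0
tool_pos: [0.4936, 0.1013, 0.2186]
tool_rot: [180.0, 0.0, 0.1]
force: [1.7, -0.6, -0.1]
grip_width: 0.0302
grasp_force: 0.0
time_s: 11.58
tool_pos: [0.4336, 0.202, 0.2571]
tool_rot: [180.0, -0.0, 0.2]
force: [-0.4, -0.5, 0.5]
grip_width: 0.0399
grasp_force: 0.0
[0.43419014 0.19988611 0.25672365]
(311, 248, 9, 21)
(274, 232, 8, 31)
(291, 225, 10, 52)
(189, 82, 23, 15)
```

View pics/m7.png

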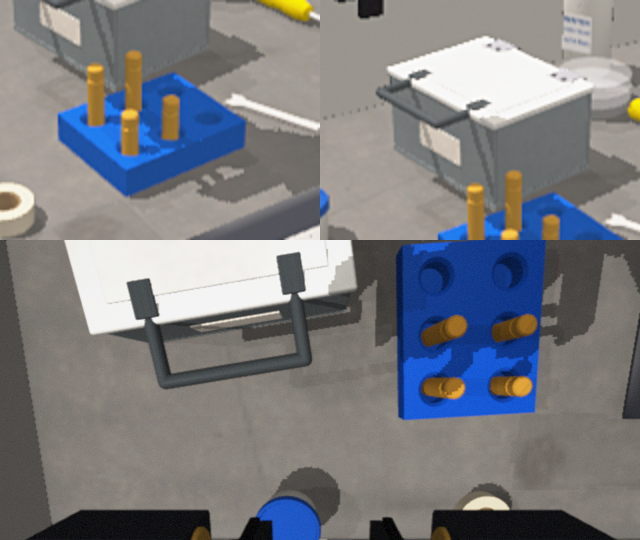

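The top panels show all four posts standing fully down, with the long posts in one row and the short ones in the other. The wrist panel (rows minus 240) shows the bar from (166,141) to (307,120). In the scene view its ends are at (230,185) and (263,201).

Run:
```python
from h import *
S=cam("scene");c=cam("wrist")
ends=[]
for w,s in(((165,141),(230.5,186)),((308,119),(263.5,201.5))):
    P,e=cross(c,w,S,s);print("cross",P.round(4),e.round(4));q=plane(c,w,.099);print("plane",q.round(4));ends.append(q)
d=ends[0]-ends[1];print("len",np.linalg.norm(d),"yaw",np.degrees(np.arctan2(-d[0],d[1])))
# bar profile: dark mask between columns 180..295 -> centre line
v=c["color"].max(2);xs=range(185,295,10);pts=[]
for x in xs:
    r=np.where(v[95:160,x]<75)[0]+95
    r=r[(r>141-(x-165)*.154-12)&(r<141-(x-165)*.154+12)]
    pts.append((x,r.mean(),len(r)));
print(np.round(pts,1).tolist())
k=np.polyfit([p[0] for p in pts],[p[1] for p in pts],1)
A=plane(c,(180,np.polyval(k,180)),.099);B=plane(c,(295,np.polyval(k,295)),.099);d=A-B
print(A,B,"yaw",np.degrees(np.arctan2(-d[0],d[1])))
o=env.get_obs();print(o["tool_pos"],o["qpos"].round(1))
```

```text
cross [0.4998 0.3098 0.0973] 0.0002
plane [0.4997 0.3092 0.099 ]
cross [0.5181 0.2064 0.0994] 0.0083
plane [0.5144 0.2083 0.099 ]
len 0.10204707017358222 yaw 8.318493059393381
[[185.0, 138.0, 7.0], [195.0, 137.0, 8.0], [205.0, 135.1, 7.0], [215.0, 133.5, 6.0], [225.0, 132.0, 8.0], [235.0, 130.5, 8.0], [245.0, 128.5, 6.0], [255.0, 127.0, 8.0], [265.0, 126.0, 7.0], [275.0, 123.5, 6.0], [285.0, 122.0, 8.0]]
[0.5009141  0.29856189 0.099     ] [0.51340047 0.2173423  0.099     ] yaw 8.739995109803766
[0.43434632 0.19956951 0.25667974] [  32.6   -2.3  -58.1  103.5   -2.    77.8 -115.2]
```

```bash
python3 - <<'E'
from h import *
c=cam("wrist")
print(c["color"].max(2)[105:150,235].tolist())
E
python3 steer.py '0 -0.005 0 7 0.04;0 -0.01 0 14 0.04;0 -0.015 0 21 0.04;0 -0.02 0 28 0.04;0 -0.025 0 35 0.04;0 -0.03 0 42 0.04;0 -0.03 0 49 0.04;0 -0.03 0 56 0.04'
python3 - <<'E'
from h import *
o=env.get_obs();print(o["qpos"].round(1))
go(.507,.2587,.2,-81.5)
E
```

```text
[120, 133, 132, 131, 130, 126, 130, 126, 129, 132, 131, 132, 131, 133, 130, 130, 127, 116, 82, 60, 66, 69, 77, 76, 81, 88, 91, 87, 76, 73, 66, 58, 60, 87, 127, 136, 134, 134, 133, 132, 132, 133, 133, 131, 136]
time_s: 12.5
tool_pos: [0.4228, 0.2253, 0.2637]
tool_rot: [-178.6, 0.0, -46.6]
force: [-1.7, -0.1, 3.6]
grip_width: 0.0401
grasp_force: 0.0
[  59.2  -14.3  -78.   103.4  -14.8   78.7 -152.4]
shift [ 0.0336 -0.0826  0.0657] turn 34.87 rows>= 2.7
```

J7 and J3 are near their limits turning this way, so I'll turn the other way, to yaw 98.5 (a half turn gives the same grasp).

```bash
python3 steer.py '0 0 0 -7 0.04;0 0 0 -14 0.04;0 0 0 -21 0.04;0 0 0 -28 0.04;0 0 0 -35 0.04;0 0 0 -42 0.04;0 0 0 -49 0.04;0 0 0 -56 0.04'
python3 steer.py '0.005 0 0 -7 0.04;0.01 0 0 -14 0.04;0.015 0 0 -21 0.04;0.02 0 0 -28 0.04;0.025 0 0 -35 0.04;0.03 0 0 -42 0.04;0.03 0 0 -49 0.04;0.03 0 0 -56 0.04'
python3 - <<'E'
from h import *
o=env.get_obs();print(o["qpos"].round(1))
go(.507,.2587,.2,98.5)
E
```

```text
time_s: 13.17
tool_pos: [0.423, 0.2239, 0.2637]
tool_rot: [-179.5, -1.2, 9.7]
force: [-0.9, -0.4, -0.4]
grip_width: 0.0399
grasp_force: 0.0
time_s: 13.83
tool_pos: [0.4528, 0.2289, 0.2641]
tool_rot: [179.3, -1.1, 65.7]
force: [-0.4, 0.1, -0.6]
grip_width: 0.0399
grasp_force: 0.0
[ 42.2   4.1 -73.6 100.1   3.9  77.5 -56.3]
shift [0.0482 0.0364 0.0655] turn -32.78 rows>= 2.1
```

```bash
python3 steer.py '0.01 0.007 0.01 -7 0.04;0.02 0.014 0.02 -14 0.04;0.03 0.021 0.03 -21 0.035;0.04 0.029 0.045 -28 0.035;0.048 0.036 0.06 -32.8 0.035;0.048 0.036 0.065 -32.8 0.035;0.048 0.036 0.065 -32.8 0.035'
python3 - <<'E'
from h import *
cam("top");c=cam("wrist","w8")
o=env.get_obs();print(o["qpos"].round(1),o["tool_pos"],o["tool_rot"])
go(.507,.2587,.097,98.5)
for P in([.507,.2587,.099],[.5144,.2083,.099],[.4997,.3092,.099]):print(proj(c,P).round(1))
E
```

```text
time_s: 14.42
tool_pos: [0.5056, 0.2582, 0.199]
tool_rot: [179.0, -0.6, 98.1]
force: [-0.1, 0.1, -0.1]
grip_width: 0.0351
grasp_force: 0.0
[ 29.1  23.3 -72.1  97.4  23.1  74.9 -39.2] [0.50597915 0.25888534 0.20111454] [178.80528653  -0.55399834  98.13956469]
shift [-0.0013 -0.0012  0.1041] turn -0.36 rows>= 2.5
[318.6 251.8]
[319.1 328.9]
[318.3 167.1]
```

View pics/w8.png

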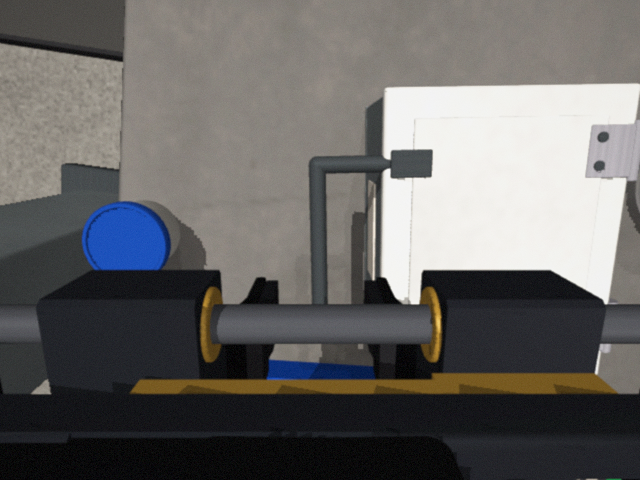

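The bar runs vertically at column 318, from row 165 down behind the gripper. It lies midway between the fingers (columns 262 and 380), and the lid edge is clear at 383. Next I descend and pinch.

```bash
python3 steer.py '-0.001 -0.001 0.02 -0.4 0.032;-0.001 -0.001 0.045 -0.4 0.032;-0.001 -0.001 0.07 -0.4 0.032;-0.001 -0.001 0.09 -0.4 0.032;-0.001 -0.001 0.104 -0.4 0.032;-0.001 -0.001 0.104 -0.4 0.032;-0.001 -0.001 0.104 -0.4 0.015;-0.001 -0.001 0.104 -0.4 0.003' 10
python3 steer.py '0 0 0 0 0.003;0 0 0 0 0.003;0 0 0 0 0.003;0 0 0 0 0.003'
```

```text
time_s: 15.18
tool_pos: [0.5084, 0.2599, 0.0986]
tool_rot: [178.6, -0.6, 98.6]
force: [-0.1, 0.2, 0.2]
grip_width: 0.0254
grasp_force: 0.0
time_s: 15.52
tool_pos: [0.5063, 0.2596, 0.0972]
tool_rot: [178.9, -0.5, 98.7]
force: [-5.5, -0.8, 3.1]
grip_width: 0.0094
grasp_force: 10.0
```

Run:
```python
from h import *
from scipy.spatial.transform import Rotation as R
o=env.get_obs();print(o["tool_pos"],o["tool_rot"],o["force"])
r=R.from_euler("xyz",o["tool_rot"],degrees=True);a=np.radians(8.6)
for t in range(4,53,4):
    q=np.radians(t if t<50 else 50);x=.18*(1-np.cos(q))+.004*np.sin(q);z=.18*np.sin(q)+.004*(np.cos(q)-1)
    print(t,r.inv().apply([x*np.cos(a),x*np.sin(a),z]).round(3))
```

```text
[0.50632456 0.25957132 0.0971806 ] [178.88162309  -0.52630711  98.68902137] [-5.48378994 -0.81904647  3.06341975]
4 [ 0.     0.001 -0.013]
8 [ 0.     0.003 -0.025]
12 [ 0.     0.005 -0.037]
16 [ 0.     0.009 -0.049]
20 [ 0.001  0.013 -0.061]
24 [ 0.001  0.019 -0.073]
28 [ 0.001  0.025 -0.084]
32 [ 0.001  0.031 -0.094]
36 [ 0.001  0.039 -0.104]
40 [ 0.001  0.047 -0.114]
44 [ 0.001  0.056 -0.123]
48 [ 0.001  0.065 -0.131]
52 [ 0.001  0.07  -0.135]
```

```bash
python3 steer.py '0 0.001 -0.006 0 0.003;0 0.001 -0.013 0 0.003;0 0.002 -0.019 0 0.003;0 0.003 -0.025 0 0.003;0 0.004 -0.031 0 0.003;0 0.005 -0.037 0 0.003;0 0.007 -0.043 0 0.003;0 0.009 -0.049 0 0.003' 12
python3 steer.py '0 0.004 -0.012 0 0.003;0 0.01 -0.024 0 0.003;0 0.016 -0.035 0 0.003;0 0.022 -0.045 0 0.003;0 0.03 -0.055 0 0.003;0 0.038 -0.065 0 0.003;0 0.047 -0.074 0 0.003;0 0.056 -0.082 0 0.003'
python3 steer.py '0 0.005 -0.004 0 0.003;0 0.005 -0.004 0 0.003;0 0.005 -0.004 0 0.003'
python3 - <<'E'
from h import *
S=cam("scene");c=cam("wrist");o=env.get_obs();p=o["tool_pos"];print(p,o["force"],o["grip_width"],o["grasp_force"])
h=np.array([.507+.18*np.cos(.15),.2587+.18*np.sin(.15),.095]);u=np.array([np.cos(.15),np.sin(.15)])
d=(h[:2]-p[:2])@u;z=p[2]+.002-.095;print("angle",np.degrees(np.arctan2(z,d))-np.degrees(np.arctan(.004/.18)),np.hypot(d,z))
i=np.hstack([cv2.resize(S["color"][120:270,190:390],(400,300)),cv2.resize(c["color"],(400,300))]);cv2.imwrite("pics/m9.png",i)
E
```

```text
time_s: 16.18
tool_pos: [0.5134, 0.2606, 0.1464]
tool_rot: [179.0, -0.6, 98.7]
force: [-7.6, 0.8, -0.7]
grip_width: 0.0094
grasp_force: 12.0
time_s: 16.85
tool_pos: [0.5654, 0.269, 0.2321]
tool_rot: [179.1, -0.5, 98.8]
force: [-13.1, -3.1, 11.3]
grip_width: 0.0096
grasp_force: 12.0
time_s: 17.1
tool_pos: [0.5715, 0.2699, 0.237]
tool_rot: [178.9, -0.6, 98.8]
force: [-13.6, -3.0, 13.4]
grip_width: 0.0091
grasp_force: 12.0
[0.57122152 0.26989961 0.23680542] [-13.93817087  -2.66410436  13.22956058] 0.009364256915300774 12.003498673439026
angle 50.120251683103824 0.18402445991846797
```

View pics/m9.png

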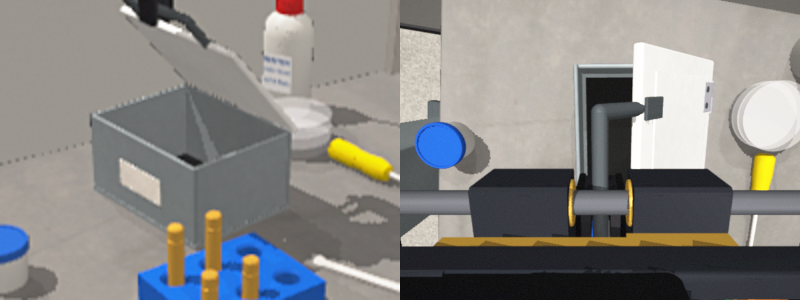

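The lid is held up, and the four posts are still seated with the tub untouched. The arm is pressing about 18 N toward the hinge, so I'll ease outward and then measure the angle from the images.

```bash
python3 steer.py '0 -0.001 -0.001 0 0.003;0 -0.002 -0.002 0 0.003;0 -0.002 -0.002 0 0.003'
python3 - <<'E'
from h import *
S=cam("scene");c=cam("wrist","w10");o=env.get_obs();p=o["tool_pos"];print(p,o["force"],o["grip_width"],o["grasp_force"])
cv2.imwrite("pics/s10.png",np.hstack([cv2.resize(S["color"][110:220,230:350],(400,367),interpolation=cv2.INTER_CUBIC),cv2.resize(c["color"][60:280,400:640],(400,367))]))
E
```

```text
time_s: 17.45
tool_pos: [0.5714, 0.2699, 0.2372]
tool_rot: [178.7, -0.7, 98.8]
force: [-5.1, 2.4, 2.7]
grip_width: 0.0096
grasp_force: 12.0
[0.57115001 0.26982242 0.23696603] [-7.09571474  1.84418072  3.81904367] 0.009760109051682458 12.003672569990158
```

View pics/s10.png

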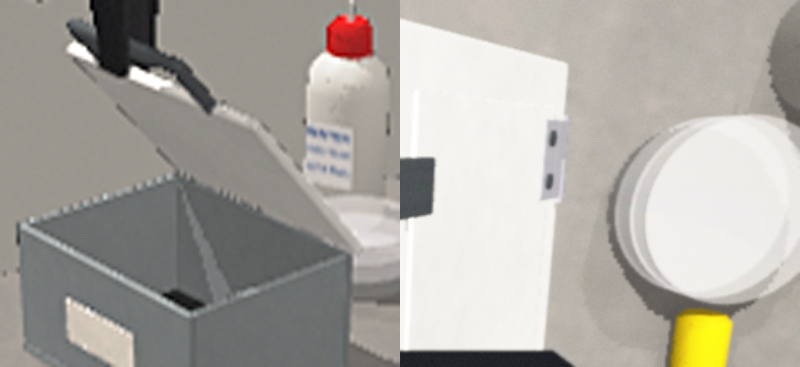

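The scene crop shows the lid's right edge from front corner (258,125) to hinge corner (352,250). I'll intersect these rays with the box's side plane to check the angle.

Run:
```python
from h import *
S=cam("scene")
a=.15;u=np.array([np.cos(a),np.sin(a),0]);n=np.array([-np.sin(a),np.cos(a),0])
H=np.array([.507,.2587,.095])+.18*u
Q=H-.09*n
def hit(p):
    o,d=ray(S,p);P=o+d*((Q-o)@n)/(d@n);return np.array([(P-H)@u,P[2]-.095])
f=hit((307.4,147.5));h=hit((335.6,185));v=f-h
print(f,h,np.linalg.norm(v),np.degrees(np.arctan2(v[1],-v[0])))
# tool z check against the arc: closed-grip pose vs now
o=env.get_obs();p0=np.array([.5063,.2596,.0972]);d=o["tool_pos"]-p0;print("chord angle",d@u,d[2],2*np.degrees(np.arctan2(d@u,d[2])),"asin",2*np.degrees(np.arcsin(np.hypot(d@u,d[2])/.36)),o["force"])
```

```text
[-0.08782564  0.10852987] [-0.0051718   0.00356872] 0.13359827605618152 51.780599493363816
chord angle 0.06558039533116754 0.1397195216973776 50.28806760906584 asin 50.77470203849521 [-5.50374044  2.68502484  4.47452543]
```

Three estimates put the lid at 50–52°, within tolerance, and the force is low. I'll let it settle briefly and then hand in.

```bash
python3 steer.py '0 -0.001 0 0 0.003;0 -0.001 0 0 0.003;0 -0.001 0 0 0.003;0 -0.001 0 0 0.003' 15 && python3 -c "
from cell import env, vision, sign_off
print(sign_off())"
```

```text
time_s: 17.93
tool_pos: [0.5705, 0.2698, 0.2366]
tool_rot: [178.7, -0.7, 98.8]
force: [-4.7, 2.5, 1.4]
grip_width: 0.0093
grasp_force: 15.0
the job is handed in; nothing more can be done
None
```

Job handed in at 17.9 s: both loose posts are fully down, each in the row of its own length, and the gripper is still holding the lid by its bar at about 50 degrees (estimates 50–52).

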